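# Bolt the glazed flap of the gift shop's display case

### The arm

A 6-joint arm with a two-finger parallel gripper is mounted at the origin on the work surface. World frame = base frame: x ahead of the robot, y to its left, z up, the work surface at z = 0. Lengths are in m, angles in rad, forces in N, time in s.
With the tool pointing down it reaches from about 0.275 to 0.75 m from the base axis. Payload 10.2 kg.
Tool frame: the origin (TCP) lies between the finger pads; the fingertips stand 25 mm ahead of it and the grasp point (between the pads) lies 6 mm ahead of it; z points along the fingers, y is the direction in which the jaws open and shut (so a half turn about z gives the same grasp; the last joint's range is limited). The gripper opens to 88 mm and grips with 3 to 60 N. Pads are 18 mm wide; open, the fingers measure 123 mm over their backs; the gripper's body (75 mm by 187 mm) begins 45 mm behind the grasp point.
Start: joints at [-1.501, 0.313, 1.498, -0, 1.331, -0.223], TCP at [0.152, -0.503, 0.264] pointing down, gripper open.
Joint ranges: [-2.94, 2.94], [-0.97, 2.17], [0.19, 2.56], [-1.23, 4.37], [0.02, 3.11], [-2.88, 2.88]. Speed limits (rad/s): [2.39, 2.39, 3.01, 3.14, 3.14, 3.14].

### API

Orientations are given as a unit quaternion [w, x, y, z].
In Python, from workcell import bot gives the robot as it stands. The module is installed in compiled form; this text tells all that it offers.
- The arm moves only by the shell command python3 -m jog 'ROWS' [FORCE]. ROWS is JSON, a list of rows, each a list of 7 numbers: the closure, from 0 (fully open) to 1 (shut), then the shift along the tool's x, y, z in m, then the turn, a rotation vector about the tool's x, y, z in degrees. A call has 1 to 8 rows; each row shifts and turns the commanded pose from where the row before left it, along the tool's axes as they then stand; what a row does not reach is not made up. A row lasts 1/10 s, in which the tool goes at most 50 mm and 8.59 degrees, less where a joint would pass 70% of its speed; a pose out of reach is approached as far as the arm can. A call is refused whole if a number of a shift passes 0.05 or a number of a turn 8.59, either way. A call with a gripper value outside its range is refused whole. The fingers move at their own pace and stop on an object; FORCE is the grip in N (left out, the last holds). Time passes only in rows, so rows that do not move let the fingers close. It gives the time, the measured TCP pose, the force and the opening at its end, in the units of the state.
- bot.get_state(): the state, without advancing time (a new reading comes with each control period).
- bot.snapshot(name): name is "side" or "top"; returns a dict with "img" (420x560x3 uint8, red, green, blue), "K" (3x3 intrinsics, pixels), "origin" and "orientation" of the camera in the world. Camera axes: x right, y down, z forward; pixel columns grow to the right and rows downward; lengths in m; the calibration is good to about 2 mm. A picture is of the moment at which its call begins. There is no depth.
- bot.sign_off(): hands the job in, once; it reports no verdict.
The state is a dict: "time_s": time; "qpos": joint angles; "joint_velocities": joint speeds; "joint_efforts": joint torques, N m; "tool_pos": TCP position; "orientation": TCP orientation; "force": force on the tool from outside, world axes, zero at the start; "moment": the same for the moment, N m; "width": finger opening in m.
Only numpy, scipy, OpenCV 4.12 (cv2) and the standard library are available. Lean on these libraries where they do the work, as an engineer would, in place of code of your own. Each camera call takes 0.05 s, during which the arm holds its last target.

### The job

Lock up the display case for the night: swing the bolt's brass knob up out of its rest notch, press the springy glazed flap down bit by bit until the bolt lines up with its keeper and slide the bolt fully home, then turn the knob right down into the locking notch and let go. Do not bump the light bar above, and leave the goods on and beside the case standing where they are.

Things in the scene. Friction and masses are not known exactly. Their poses are not given: they have to be found in the camera images.
- case: Oak display case, 280 x 464 x 188 mm high, fixed. Origin: centre of underside; x away from the robot, y along its width to the left, z up. Robot-facing side slopes up 38 degrees from a hinge line at x -130, z 52 mm to a flat deck at z 188. Slope's outward normal (-0.616, 0, 0.788), up-slope (0.788, 0, 0.616). Flap closed, the bolt's rod axis runs along y at x 3.6, z 176.7 mm
- flap (a joint): Glazed oak flap in the slope, hinged at its lower edge, 350 wide, 205 mm up the slope; 0 = fully closed on a hard stop, rad, grows as its upper edge comes out. Rubber buffers hold it proud at about 0.068 (12 mm at the bolt, 182 mm from the hinge); pressed square to the slope at the bolt it gives about 0.9 mm per newton. Once bolted it stays where the keeper holds it, 0.009 to 0.052
- bolt (a joint): Slide of the steel barrel bolt on the flap's upper rail (rod 12 mm thick), m: 0 = drawn back, 0.045 = fully home, along the case's +y; friction 2.5 N. Its end reaches the keeper after 20 mm. The barrel's slot has a notch at each end, on the down-slope side: within 1.5 mm of either end the knob can be turned down, and then it blocks the slide
- knob (a joint): Turn of the bolt's knob about the rod, in rad: 0 = fully down in a notch (stem 65 degrees from the slope's normal, towards the lower edge of the slope), 1.13 = stem straight out along the slope's normal, 1.2 = stop. The bolt slides freely above about 0.75. Light friction (about 0.6 N at the ball) holds it where it is left
- knob_ball (a point): Centre of the brass ball (22 mm) at the end of the knob's 8 mm stem, 40 mm from the rod axis. It can be pinched with the fingers closing along the rod (case's y) and turns in the pinch
- bolt_axis (a point): Point on the rod axis at the foot of the knob's stem; slides with the bolt. It stands 16 mm above the face of the flap; barrel walls and collars reach 12 mm above the axis
- keeper_foot (a point): Point on the left stile under the near face of the keeper, a steel block 30 x 22 mm, 34 mm high, with a square opening 15 mm high for the 12 mm rod. It is screwed on through slots, differently each time: the opening's centre lies 16 to 24 mm from this point, square to the slope. The bolt enters only if the flap is pressed to match (by 4 to 12 mm, give or take 1.5): feel for it
- bolt_tip (a point): Free end of the rod, on its axis, 78 mm along +y of the case from bolt_axis
- lamp: Aluminium light bar of the case, 18 mm thick, 420 mm long along y, on two end arms. Origin as the case's: the bar's axis is at x -15, z 313 mm in the case frame, right above the knob, so a hand pointing straight down does not fit: come in tilted 30 to 45 degrees, fingers pointing down and away from the robot
- tumbler: Blue lidded tumbler, 74 mm in diameter, 147 mm high, on the table to the left of the case; origin at the centre of its underside
- candle: Copper candle tin, 66 mm in diameter, 52 mm high, on the deck of the case; origin at the centre of its underside
- carving: White and red wooden lighthouse, 54 mm in diameter at the foot, 116 mm high, on the deck of the case; origin at the centre of its underside

How it is judged:
On the way, in this order (a step that is already met when the one before it is completed fails the run):
1. the knob is swung up out of its rest notch (value of joint knob above 0.75 rad), for 0.1 s.
2. the bolt is slid fully home into its keeper (value of joint bolt above 0.042 m and value of joint flap below 0.057 rad), for 0.1 s.
At the end, for the whole second after the job is handed in: The bolt is home in the keeper (slide beyond 42 of 45 mm), its knob is turned down in the locking notch (within 0.25 rad of fully down), the flap is held shut by the bolt (below 0.057 rad), all at rest (all of step 2 and value of joint knob below 0.25 rad and velocity of joint bolt below 0.005 m/s and velocity of joint knob below 0.1 rad/s); the robot touches nothing.
It fails at once if the light bar is bumped (over 5 N) (contact force between lamp and anything else above 5 N).
It fails at once if goods on or beside the case are shifted by more than 30 mm (distance of any of tumbler, candle, carving from where it was at the start of the episode above 0.03 m).
It also fails if it takes over 50 s, if anything falls off the work surface, if the arm or the gripper's body presses on something with over 40 N, if the wrist force passes 120 N, or if a joint passes its speed limit or range.

## Working session

There is one attempt and no reset: what is moved stays moved. The work goes in short steps, Python scripts to look and compute and a shell command to move; the robot and the scene stay as the last step left them, time stands still between calls to the robot, and variables do not carry over. Pictures are saved under pics/ and viewed, and the job is handed in when it is done.

```bash
mkdir -p pics
python3 - <<'E'
from workcell import bot
import cv2,numpy as np
s=bot.get_state(); print({k:np.round(v,4).tolist() for k,v in s.items()})
for n in("side","top"):
    d=bot.snapshot(n); cv2.imwrite(f"pics/{n}0.png",d["img"][:,:,::-1]); print(n,np.round(d["K"],1).tolist(),np.round(d["origin"],4).tolist(),np.round(d["orientation"],4).tolist())
E
```

```text
{'time_s': 0.0, 'qpos': [-1.5014, 0.3135, 1.4984, -0.0, 1.331, -0.2234], 'joint_velocities': [0.0013, 0.0003, -0.0011, -0.0008, -0.0012, -0.0003], 'joint_efforts': [0.0003, -40.2207, -25.2268, 0.0695, 0.0353, -0.0001], 'tool_pos': [0.1515, -0.5024, 0.2632], 'orientation': [-0.0006, 0.9893, 0.1459, 0.0], 'force': [-0.8984, 0.6991, -0.7302], 'moment': [-0.0152, 0.0315, 0.0443], 'width': 0.088}
side [[379.2, 0.0, 283.7], [0.0, 379.2, 209.4], [0.0, 0.0, 1.0]] [0.612, 0.2842, 0.9128] [0.0004, 0.0053, 0.9886, -0.1504]
top [[429.3, 0.0, 274.9], [0.0, 429.3, 212.5], [0.0, 0.0, 1.0]] [0.5181, 0.0434, 1.115] [0.0343, -0.7052, 0.7063, -0.0513]
```

View pics/side0.png

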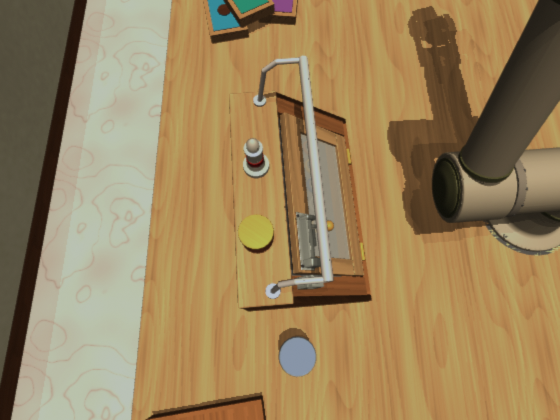

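View pics/top0.png

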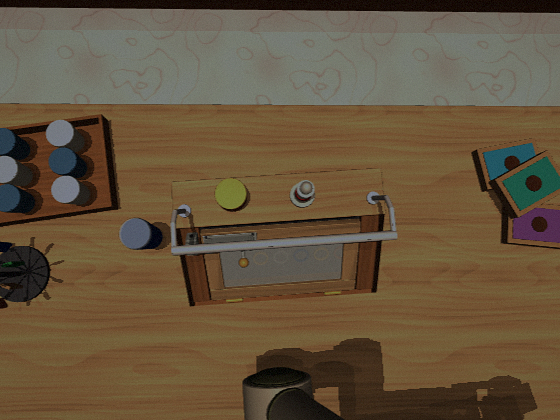

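Side: case spans about (230-370, 93-307), with the ball near (330,226). Top: case spans (172-397, 170-305), with the ball near (244,263). I'll zoom in for the details.

Run:
```python
import cv2
a=cv2.imread("pics/side0.png")[80:320,215:385]; cv2.imwrite("pics/side0z.png",cv2.resize(a,None,fx=2.5,fy=2.5,interpolation=cv2.INTER_CUBIC)) 
b=cv2.imread("pics/top0.png")[155:315,155:410]; b=cv2.convertScaleAbs(b,alpha=1.6); cv2.imwrite("pics/top0z.png",cv2.resize(b,None,fx=3,fy=3,interpolation=cv2.INTER_CUBIC))
```

```text
(no output)
```

View pics/side0z.png

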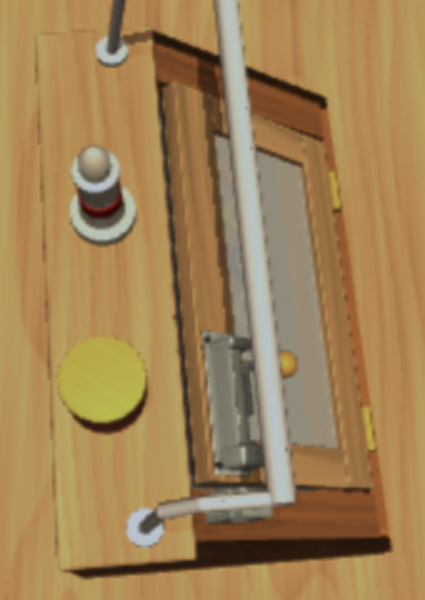

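View pics/top0z.png

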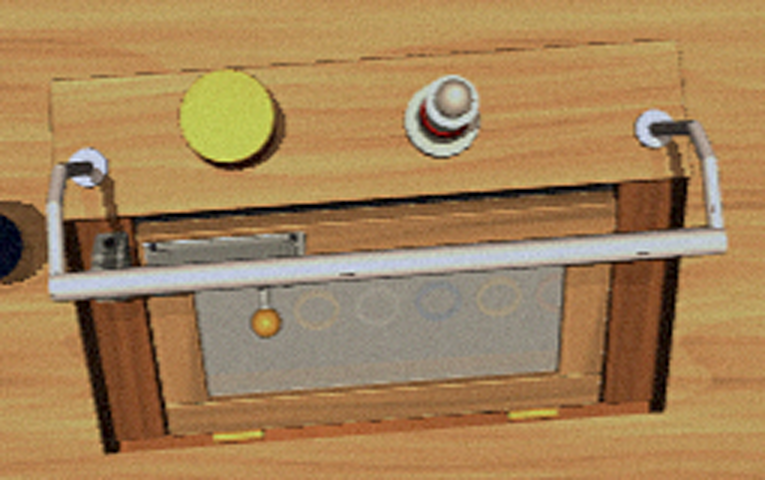

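```bash
cat > h.py <<'E'
import numpy as np, json
from scipy.spatial.transform import Rotation as R
from scipy.optimize import least_squares
from workcell import bot
CAM={'side':(np.array([[379.2,0,283.7],[0,379.2,209.4],[0,0,1]]),np.array([.612,.2842,.9128]),[.0004,.0053,.9886,-.1504]),
'top':(np.array([[429.3,0,274.9],[0,429.3,212.5],[0,0,1]]),np.array([.5181,.0434,1.115]),[.0343,-.7052,.7063,-.0513])}
def proj(c,P,dt=0,dr=np.zeros(3)):
    K,o,q=CAM[c]; r=R.from_quat(q,scalar_first=True)*R.from_rotvec(dr)
    p=r.inv().apply(np.atleast_2d(P)-o-dt)@K.T; return p[:,:2]/p[:,2:]
n=np.array([-.616,0,.788]);u=np.array([.788,0,.616])
hinge=np.array([-.130,0,.052])
def axis(flap):   # rod axis in case frame (y=0)
    v=np.array([.0036,0,.1767])-hinge
    return hinge+R.from_rotvec([0,-flap,0]).apply(v)
def ball(flap,knob,y):
    th=np.radians(65)-knob
    d=np.cos(th)*n-np.sin(th)*u
    return axis(flap)+R.from_rotvec([0,-flap,0]).apply(.04*d)+[0,y,0]
E
cat > fit.py <<'E'
from h import *
S=[((.140,-.232,.188),(229.8,93.2)),((.14,.232,.188),(239.8,308.4)),((.044,-.232,.188),(277,92.8)),((.044,.232,.188),(293.4,303.2)),((-.13,-.232,.052),(345.8,120.4)),((-.13,.232,.052),(370.6,297.2))]
T=[((.14,.232,.188),(171.7,181.7)),((.14,-.232,.188),(382,168.7)),((.044,.232,.188),(177,227.7)),((.044,-.232,.188),(384.3,214.3)),((-.13,.232,.052),(190.3,305.7)),((-.13,-.232,.052),(375.7,292))]
def f(p,full=0):
    x,y,a,by=p[:4]; r=R.from_rotvec([0,0,a]); t=[x,y,0]; e=[]
    for c,L,k,bp in(('side',S,4,(329.8,225.6)),('top',T,10,(243.3,262.3))):
        P=np.array([q[0] for q in L]+[ball(.068,0,by)]);m=np.array([q[1] for q in L]+[bp])
        e.append(proj(c,r.apply(P)+t,p[k:k+3],p[k+3:k+6])-m)
    if full: return e
    return np.concatenate([np.ravel(e),p[4:7]/.001,p[10:13]/.001,p[7:10]/.002,p[13:16]/.002])
s=least_squares(f,np.r_[.5,0,.05,.07,np.zeros(12)],loss='soft_l1')
print(s.x.round(4)); 
for e in f(s.x,1): print(e.round(1).tolist())
np.save('fit.npy',s.x)
E
python3 fit.py
```

```text
[ 5.684e-01  7.100e-03  6.330e-02  8.470e-02  3.000e-04 -1.000e-04
  3.000e-04  1.500e-03 -1.100e-03  3.000e-04 -3.000e-04  1.000e-04
  2.000e-04 -6.000e-04 -5.000e-04 -2.000e-04]
[[2.9, -0.5], [1.3, -0.5], [-1.1, -2.9], [-0.7, 0.8], [-1.3, -3.3], [-0.6, 4.6], [0.2, 0.5]]
[[-0.4, 2.0], [-0.2, 2.3], [-4.1, -0.3], [1.7, -0.4], [-2.7, -2.0], [1.6, -1.4], [0.6, 1.4]]
```

```bash
cat > ov.py <<'E'
from h import *
import cv2
p=np.load('fit.npy'); r=R.from_rotvec([0,0,p[2]]); t=np.array([p[0],p[1],0])
W=lambda P:r.apply(np.atleast_2d(P))+t
def ov(c,src,out,x0,y0,x1,y1,f,flap=.068,knob=0,y=None,gain=1):
    y=p[3] if y is None else y
    a=cv2.imread(src)[y0:y1,x0:x1]; a=cv2.convertScaleAbs(a,alpha=gain); a=cv2.resize(a,None,fx=f,fy=f,interpolation=cv2.INTER_CUBIC)
    k=4 if c=='side' else 10
    px=lambda P:((proj(c,W(P),p[k:k+3],p[k+3:k+6])-[x0,y0]+.5)*f).astype(int)
    def line(P,col): cv2.polylines(a,[px(P)],False,col,1,cv2.LINE_AA)
    for s in(-1,1): line([(-.14,.232*s,0),(-.14,.232*s,.044),(-.13,.232*s,.052),(.044,.232*s,.188),(.14,.232*s,.188),(.14,.232*s,0)],(0,255,0))
    for q in((-.13,.052),(.044,.188),(.14,.188)): line([(q[0],-.232,q[1]),(q[0],.232,q[1])],(0,255,0))
    line([(-.015,-.21,.313),(-.015,.21,.313)],(255,0,0))
    A=axis(flap)+[0,y,0]; line([A,A+[0,.078,0]],(0,0,255)); line([A,ball(flap,knob,y)],(255,0,255))
    cv2.circle(a,px([ball(flap,knob,y)])[0],4,(255,0,255),1)
    cv2.imwrite(out,a)
if __name__=='__main__':
    ov('side','pics/side0.png','pics/so.png',215,80,385,320,2.5)
    ov('top','pics/top0.png','pics/to.png',155,155,410,315,3,gain=1.6)
E
python3 ov.py
```

```text
(no output)
```

View pics/so.png

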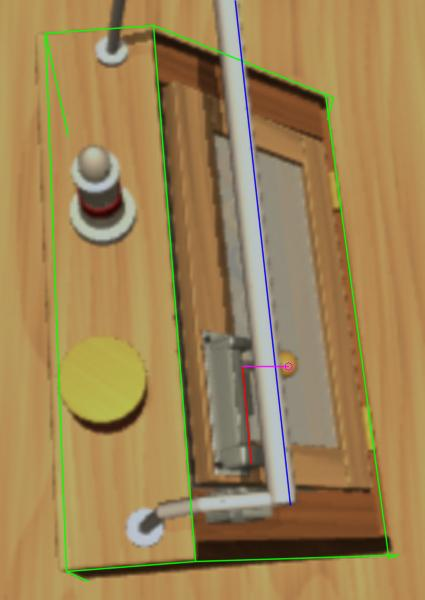

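View pics/to.png

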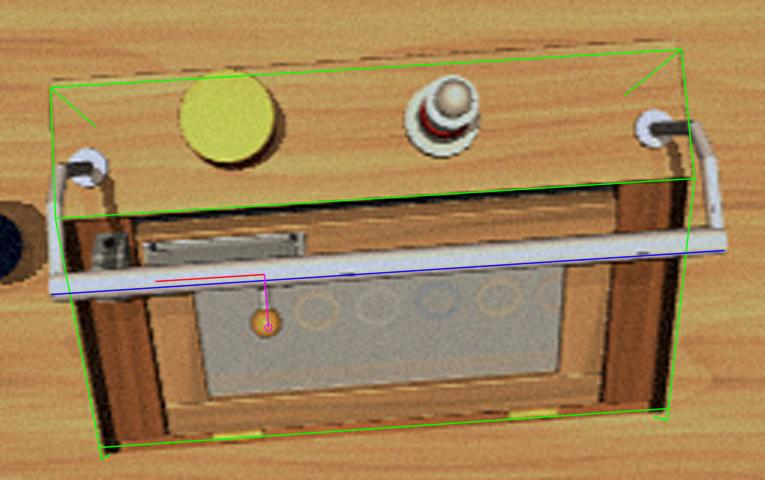

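```bash
cat > fit2.py <<'E'
from h import *
# (pt, px, wx, wy)
S=[((.140,-.232,.188),(229.8,93.2),1,.5),((.14,.232,.188),(239.8,308.4),1,.5)]
T=[((.14,.232,.188),(171.7,181.7),.5,1),((.14,-.232,.188),(382,168.7),.5,1),((-.015,.21,.313),(171.9,250.9),1,1),((-.015,-.21,.313),(397.3,235.5),1,1)]
SL=[(215+226.5/2.5,80.2),(215+282/2.5,80+495/2.5)]
def f(p,full=0):
    x,y,a,by=p[:4]; r=R.from_rotvec([0,0,a]); t=[x,y,0]; e=[]
    for c,L,k,bp in(('side',S,4,(329.8,225.6)),('top',T,10,(243.3,262.3))):
        P=np.array([q[0] for q in L]+[ball(.068,0,by)]);m=np.array([q[1] for q in L]+[bp]);w=np.array([q[2:] for q in L]+[(1,1)])
        e.append(((proj(c,r.apply(P)+t,p[k:k+3],p[k+3:k+6])-m)*w))
    q=proj('side',r.apply([(-.015,-.21,.313),(-.015,.21,.313)])+t,p[4:7],p[7:10])
    d=q[1]-q[0]; d/=np.linalg.norm(d); l=[np.cross(d,np.array(s)-q[0]) for s in SL]
    if full: return e+[np.array(l)]
    return np.concatenate([e[0].ravel(),e[1].ravel(),l,p[4:7]/.001,p[10:13]/.001,p[7:10]/.002,p[13:16]/.002])
s=least_squares(f,np.r_[.57,0,.06,.08,np.zeros(12)],loss='soft_l1')
print(s.x.round(4)); 
for e in f(s.x,1): print(e.round(1).tolist())
np.save('fit.npy',s.x)
E
python3 fit2.py; python3 ov.py
```

```text
[ 5.724e-01  6.100e-03  6.860e-02  8.660e-02  2.000e-04 -1.000e-04
  0.000e+00  4.000e-04 -6.000e-04  5.000e-04 -2.000e-04  1.000e-04
 -2.000e-04 -6.000e-04 -4.000e-04 -4.000e-04]
[[0.3, -0.5], [-0.4, -0.5], [-1.8, 0.4]]
[[-0.2, 0.7], [-0.1, -0.0], [0.4, 0.2], [-0.8, -0.2], [0.2, -0.2]]
[0.2, 0.5]fit2.py:12: DeprecationWarning: Arrays of 2-dimensional vectors are deprecated. Use arrays of 3-dimensional vectors instead. (deprecated in NumPy 2.0)
  d=q[1]-q[0]; d/=np.linalg.norm(d); l=[np.cross(d,np.array(s)-q[0]) for s in SL]
```

View pics/so.png

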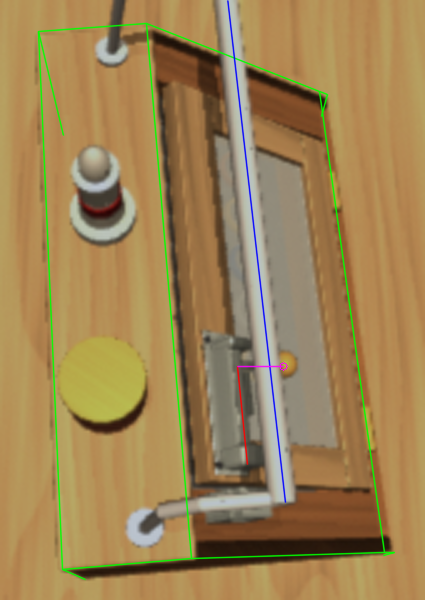

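View pics/to.png

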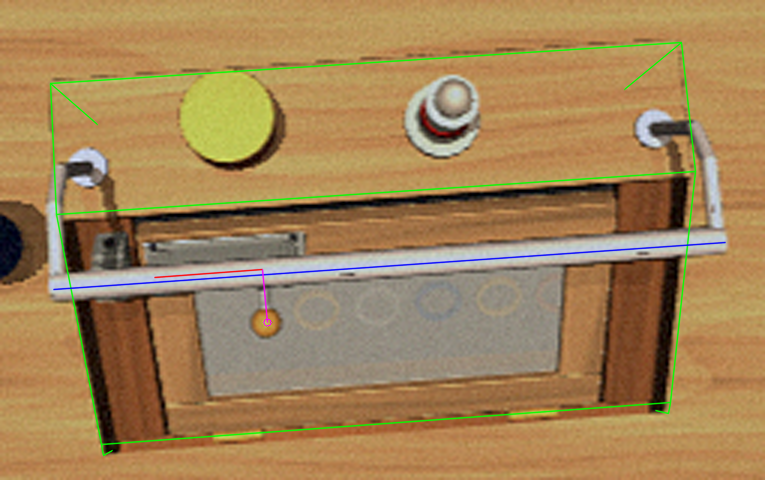

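Both overlays now agree with the images; in the side view the bar partly hides the ball. Next I'll work out the targets.

```bash
cat > g.py <<'E'
from h import *
p=np.load('fit.npy'); rc=R.from_rotvec([0,0,p[2]]); tc=np.array([p[0],p[1],0])
W=lambda P:rc.apply(P)+tc
C=lambda P:rc.inv().apply(np.asarray(P)-tc)
Rt=rc*R.from_matrix(np.array([u,[0,-1,0],-n]).T)
def st(): 
    s=bot.get_state(); return s,np.array(s['tool_pos']),R.from_quat(s['orientation'],scalar_first=True)
def go(tgt,rt=Rt):
    s,t,r=st(); print('need tool-shift mm',(r.inv().apply(tgt-t)*1e3).round(1),'turn deg',np.degrees((r.inv()*rt).as_rotvec()).round(2),'world d',(tgt-t).round(3))
def show():
    s,t,r=st(); print('t',round(s['time_s'],2),'tcp case mm',(C(t)*1e3).round(1),'F case',rc.inv().apply(s['force']).round(2),'F tool',r.inv().apply(s['force']).round(2),'w',round(s['width']*1e3,2),'q',np.round(s['qpos'],2))
D=.010
def tcp_for(b): return W(b+D*n)   # ball point in case frame -> tcp world
E
python3 - <<'E'
from g import *
b=ball(.068,0,p[3]); print('ball world',W(b),'case',b, 'tip case', axis(.068)+[0,p[3]+.078,0])
go(np.array([.38,0,.36])); go(tcp_for(b)+rc.apply(n)*.09)
for nm,px,z in (('tumbler',(136,233),.147),('candle',(231,194),.24),('carv',(305,187),.30)):
    K,o,q=CAM['top']; d=R.from_quat(q,scalar_first=True).apply(np.linalg.inv(K)@[*px,1]); P=o+d*(z-o[2])/d[2]; print(nm,P.round(3),C(P).round(3))
E
```

```text
ball world [0.52314331 0.0895623  0.17385133] case [-0.04345964  0.08660053  0.17385133] tip case [-0.00518183  0.16460053  0.1854896 ]
need tool-shift mm [ 363.8 -415.3  -96.2] turn deg [-4.32 37.85 12.35] world d [0.228 0.502 0.097]
need tool-shift mm [ 466.6 -473.3   11.2] turn deg [-4.32 37.85 12.35] world d [ 0.31   0.588 -0.011]
tumbler [0.59  0.331 0.147] [0.039 0.323 0.147]
candle [0.663 0.112 0.24 ] [0.098 0.1   0.24 ]
carv [ 0.667 -0.035  0.3  ] [ 0.091 -0.047  0.3  ]
```

```bash
python3 -m jog '[[0,0.03,-0.034,-0.012,0,0,0],[0,0.03,-0.034,-0.012,0,0,0],[0,0.03,-0.034,-0.012,0,0,0],[0,0.03,-0.034,-0.012,0,0,0],[0,0.03,-0.034,-0.012,0,0,0],[0,0.03,-0.034,-0.012,0,0,0],[0,0.03,-0.034,-0.012,0,0,0],[0,0.03,-0.034,-0.012,0,0,0]]' 20
python3 - <<'E'
from g import *
show(); go(np.array([.38,0,.36]))
E
```

```text
time_s: 0.9
tool_pos: [0.303, -0.1711, 0.3601]
orientation: [0.0, 0.989, 0.146, 0.0]
force: [0.9, -0.4, -0.0]
width: 0.0879
t 0.9 tcp case mm [-281.  -158.4  360.1] F case [ 0.86 -0.41 -0.01] F tool [0.75 0.59 0.01] w 87.92 q [-0.85 -0.16  1.76  0.    1.54  0.42]
need tool-shift mm [ 1.231e+02 -1.417e+02  1.000e-01] turn deg [-4.25 37.85 12.34] world d [ 0.077  0.171 -0.   ]
```

```bash
python3 -m jog '[[0.4,0.03,-0.036,0,0,0,0],[0.4,0.03,-0.036,0,0,0,0],[0.4,0.03,-0.036,0,0,0,0],[0.4,0,0,0,-0.85,7.57,2.47],[0.4,0,0,0,-0.85,7.57,2.47],[0.4,0,0,0,-0.85,7.57,2.47],[0.4,0,0,0,-0.85,7.57,2.47],[0.4,0,0,0,-0.85,7.57,2.47]]' 20
python3 - <<'E'
from g import *
show(); go(tcp_for(ball(.068,0,p[3]))+rc.apply(n)*.06)
E
```

```text
time_s: 1.7
tool_pos: [0.3578, -0.0435, 0.3599]
orientation: [-0.011, 0.944, 0.032, 0.328]
force: [-0.5, -0.0, 0.8]
width: 0.0529
t 1.7 tcp case mm [-217.6  -34.8  359.9] F case [-0.5   0.01  0.81] F tool [ 0.11 -0.01 -0.95] w 52.92 q [-0.78 -0.48  2.09  0.54  1.11  0.59]
need tool-shift mm [  21.5 -121.6  183.7] turn deg [ 0.07 -0.31 -0.05] world d [ 0.122  0.13  -0.131]
```

```bash
python3 -m jog '[[0.4,0.003,-0.024,0.035,0,0,0],[0.4,0.003,-0.024,0.035,0,0,0],[0.4,0.003,-0.024,0.035,0,0,0],[0.4,0.006,-0.024,0.035,0,0,0],[0.4,0.006,-0.025,0.04,0,-0.3,0]]' 20
python3 - <<'E'
from g import *
import cv2
show(); go(tcp_for(ball(.068,0,p[3])))
d=bot.snapshot('top'); cv2.imwrite('pics/t1.png',cv2.resize(d['img'][140:400,150:430,::-1],None,fx=2.2,fy=2.2,interpolation=cv2.INTER_CUBIC))
E
```

```text
time_s: 2.2
tool_pos: [0.4772, 0.0876, 0.2302]
orientation: [-0.011, 0.946, 0.033, 0.324]
force: [0.7, -0.6, 1.1]
width: 0.0528
t 2.2 tcp case mm [-89.4  87.8 230.2] F case [ 0.66 -0.69  1.09] F tool [ 1.19  0.7  -0.46] w 52.83 q [-0.11  0.01  2.08  0.29  0.41  1.16]
need tool-shift mm [ 1.8  1.2 62.7] turn deg [-0.04  0.22  0.07] world d [ 0.04   0.002 -0.048]
```

View pics/t1.png

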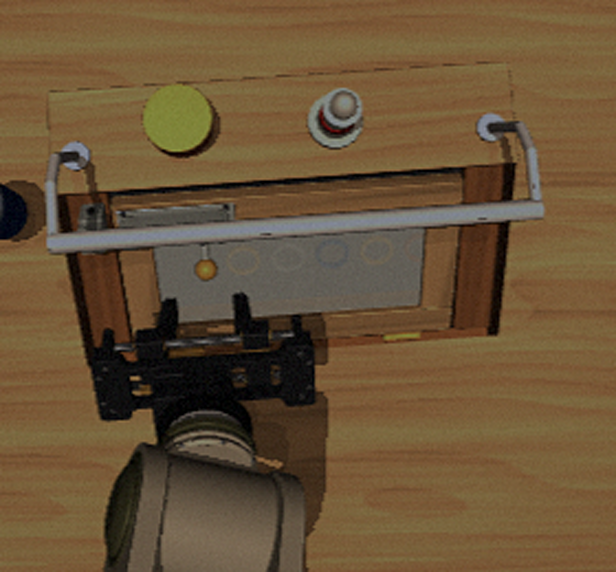

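The open fingers, at columns 168 and 242 of the zoomed picture, straddle the ball at (205,268) evenly. I'll go in.

```bash
python3 -m jog '[[0.4,0,0,0.025,0,0.2,0],[0.4,0.002,0.001,0.02,0,0,0],[0.4,0,0,0.012,0,0,0],[0.4,0,0,0.006,0,0,0],[0.4,0,0,0,0,0,0]]' 20
python3 - <<'E'
from g import *
import cv2
show(); go(tcp_for(ball(.068,0,p[3])))
for c,(x0,y0,x1,y1),f in(('top',(180,180,330,300),4),('side',(270,150,400,310),3.6)):
  d=bot.snapshot(c); cv2.imwrite(f'pics/{c}2.png',cv2.convertScaleAbs(cv2.resize(d['img'][y0:y1,x0:x1,::-1],None,fx=f,fy=f,interpolation=cv2.INTER_CUBIC),alpha=1.5))
E
```

```text
time_s: 2.75
tool_pos: [0.5166, 0.0877, 0.1817]
orientation: [-0.011, 0.945, 0.033, 0.324]
force: [0.2, 0.0, 0.3]
width: 0.0533
t 2.75 tcp case mm [-50.1  85.2 181.7] F case [0.17 0.01 0.26] F tool [ 0.3  -0.01 -0.1 ] w 53.26 q [-0.1   0.18  2.05  0.39  0.28  1.06]
need tool-shift mm [ 0.4 -1.4  0.3] turn deg [-0.03  0.18  0.01] world d [ 0.     0.001 -0.   ]
```

View pics/top2.png

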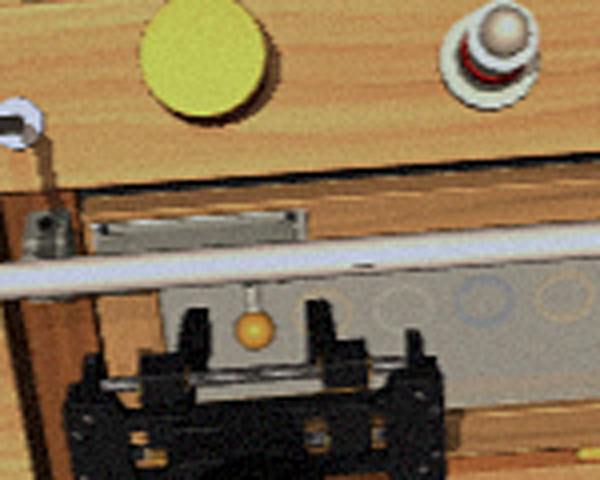

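View pics/side2.png

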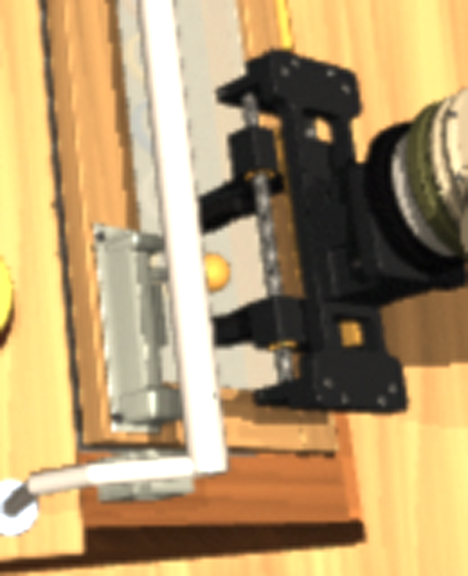

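```bash
python3 -m jog '[[0.4,0,-0.002,0,0,0,0],[0.6,0,0,0,0,0,0],[0.8,0,0,0,0,0,0],[1,0,0,0,0,0,0],[1,0,0,0,0,0,0],[1,0,0,0,0,0,0]]' 20
python3 - <<'E'
from g import *
show()
A=axis(.068); fr=R.from_rotvec([0,-.068,0])
pr=ball(.068,0,0)
for k in(.25,.5,.75,1.0,1.1,1.13):
    b=ball(.068,k,0); d=b-pr; print(k,'dx',round(d@u*1e3,1),'dz',round(-d@n*1e3,1)); pr=b
E
```

```text
time_s: 3.45
tool_pos: [0.5166, 0.0896, 0.1824]
orientation: [-0.011, 0.945, 0.033, 0.325]
force: [0.3, -1.3, -0.4]
width: 0.0203
t 3.45 tcp case mm [-50.   87.  182.4] F case [ 0.2  -1.27 -0.41] F tool [-0.09  1.27  0.45] w 20.33 q [-0.1   0.18  2.05  0.38  0.27  1.07]
0.25 dx 4.7 dz -8.8
0.5 dx 6.8 dz -7.3
0.75 dx 8.4 dz -5.4
1.0 dx 9.4 dz -3.2
1.1 dx 4.0 dz -0.6
1.13 dx 1.2 dz -0.1
```

```bash
python3 -m jog '[[1,0.0022,0,-0.0045,0,0,0],[1,0.0026,0,-0.0043,0,0,0],[1,0.0032,0,-0.0039,0,0,0],[1,0.0036,0,-0.0034,0,0,0],[1,0,0,0,0,0,0]]' 20
python3 - <<'E'
from g import *
import cv2
show()
for c,(x0,y0,x1,y1),f in(('top',(180,180,330,300),4),):
  d=bot.snapshot(c); cv2.imwrite(f'pics/{c}3.png',cv2.convertScaleAbs(cv2.resize(d['img'][y0:y1,x0:x1,::-1],None,fx=f,fy=f,interpolation=cv2.INTER_CUBIC),alpha=1.5))
E
```

```text
time_s: 3.95
tool_pos: [0.5163, 0.0896, 0.2032]
orientation: [-0.011, 0.945, 0.033, 0.325]
force: [1.5, -1.3, -1.9]
width: 0.0197
t 3.95 tcp case mm [-50.3  87.1 203.2] F case [ 1.44 -1.43 -1.89] F tool [-0.03  1.43  2.38] w 19.71 q [-0.1   0.15  2.02  0.32  0.33  1.14]
```

View pics/top3.png

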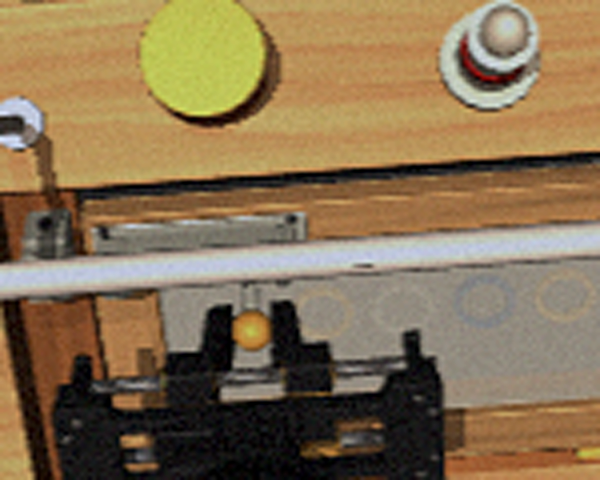

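```bash
python3 -m jog '[[1,0.004,0,-0.003,0,0,0],[1,0.0043,0,-0.0025,0,0,0],[1,0.0047,0,-0.002,0,0,0],[1,0.0047,0,-0.0014,0,0,0],[1,0.004,0,-0.0006,0,0,0],[1,0,0,0,0,0,0]]' 20
python3 - <<'E'
from g import *
import cv2
show()
print('expected tcp case', ((ball(.068,1.08,p[3])+D*n)*1e3).round(1))
for c,(x0,y0,x1,y1),f in(('top',(180,180,330,300),4),('side',(270,150,400,310),3.6)):
  d=bot.snapshot(c); cv2.imwrite(f'pics/{c}4.png',cv2.convertScaleAbs(cv2.resize(d['img'][y0:y1,x0:x1,::-1],None,fx=f,fy=f,interpolation=cv2.INTER_CUBIC),alpha=1.5))
E
```

```text
time_s: 4.6
tool_pos: [0.5273, 0.0904, 0.2231]
orientation: [-0.011, 0.945, 0.033, 0.325]
force: [1.5, -1.8, -4.0]
width: 0.0199
t 4.6 tcp case mm [-39.2  87.2 223.1] F case [ 1.39 -1.94 -4.02] F tool [-1.37  1.94  4.03] w 19.88 q [-0.09  0.14  1.97  0.26  0.39  1.2 ]
expected tcp case [-39.6  86.6 221.6]
```

View pics/top4.png

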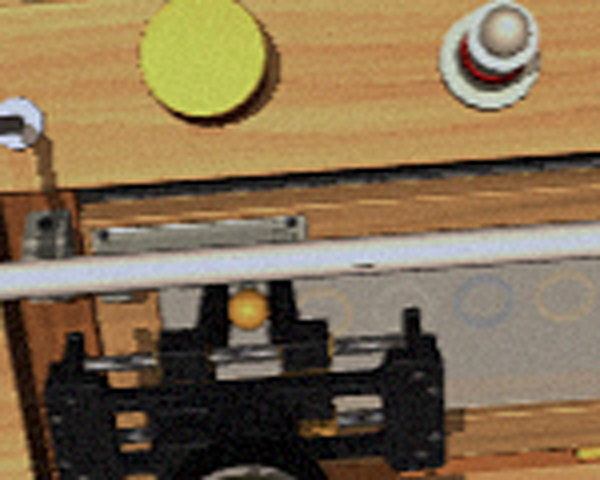

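View pics/side4.png

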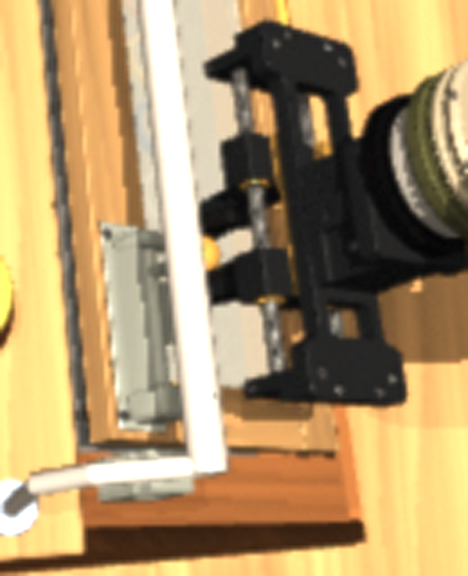

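```bash
python3 -m jog '[[1,0.001,0,0.002,0,0,0],[1,0,0,0.002,0,0,0],[1,0,0,0,0,0,0]]' 30
python3 - <<'E'
from g import *
show()
for fl in(.068,.09):
  for k in (.8,.95,1.1,1.2):
    print(fl,k,proj('top',W(ball(fl,k,p[3])),p[10:13],p[13:16]).round(1),((ball(fl,k,p[3])+D*n)*1e3).round(1))
E
```

```text
time_s: 5.0
tool_pos: [0.5304, 0.0907, 0.2203]
orientation: [-0.011, 0.945, 0.033, 0.325]
force: [-1.1, -2.4, -2.6]
width: 0.019
t 5.0 tcp case mm [-36.1  87.2 220.3] F case [-1.25 -2.3  -2.62] F tool [-2.6  2.3  1.3] w 19.02 q [-0.09  0.15  1.97  0.26  0.38  1.2 ]
0.068 0.8 [[242.7 260.5]] [-46.4  86.6 212.7]
0.068 0.95 [[242.5 258.9]] [-43.1  86.6 217.7]
0.068 1.1 [[242.3 257. ]] [-39.1  86.6 222.2]
0.068 1.2 [[242.1 255.5]] [-36.1  86.6 224.8]
0.09 0.8 [[242.8 262.1]] [-49.7  86.6 214.7]
0.09 0.95 [[242.6 260.6]] [-46.6  86.6 219.7]
0.09 1.1 [[242.3 258.7]] [-42.7  86.6 224.3]
0.09 1.2 [[242.2 257.2]] [-39.7  86.6 227. ]
```

```bash
python3 -m jog '[[1,-0.001,-0.003,0.001,0,0,0],[1,0,-0.005,0.001,0,0,0],[1,0,-0.005,0,0,0,0],[1,0,-0.003,0,0,0,0],[1,0,0,0,0,0,0]]' 30
python3 - <<'E'
from g import *
import cv2
show()
for c,(x0,y0,x1,y1),f in(('top',(180,180,330,300),4),):
  d=bot.snapshot(c); cv2.imwrite(f'pics/{c}5.png',cv2.convertScaleAbs(cv2.resize(d['img'][y0:y1,x0:x1,::-1],None,fx=f,fy=f,interpolation=cv2.INTER_CUBIC),alpha=1.5))
E
```

```text
time_s: 5.5
tool_pos: [0.5296, 0.1074, 0.2183]
orientation: [-0.012, 0.945, 0.033, 0.325]
force: [-1.9, 1.0, -0.2]
width: 0.0197
t 5.5 tcp case mm [-35.8 103.9 218.3] F case [-1.84  1.16 -0.19] F tool [-1.57 -1.17 -0.98] w 19.67 q [-0.05  0.16  1.96  0.2   0.37  1.29]
```

View pics/top5.png

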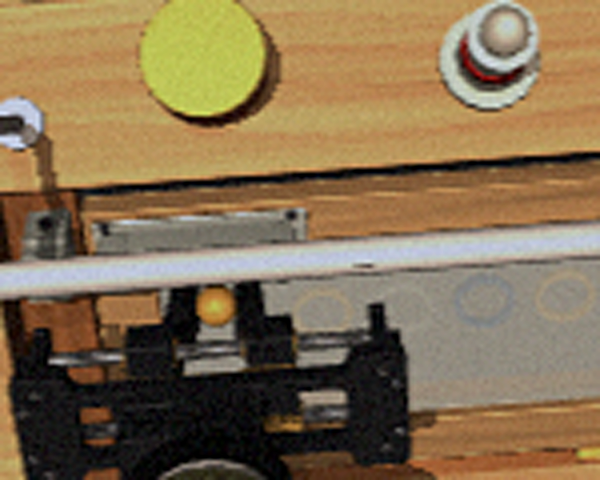

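```bash
cat > s.py <<'E'
from g import *
show(); s,t,r=st(); c=C(t)*1e3; print('n-coord',(c@n).round(2),'u',(c@u).round(2),'y',c[1].round(2))
E
python3 -m jog '[[1,0,0,0.0015,0,0,0],[1,0,0,0.0015,0,0,0],[1,0,-0.002,0,0,0,0],[1,0,-0.002,0,0,0,0],[1,0,-0.002,0,0,0,0],[1,0,0,0,0,0,0]]' 30; python3 s.py
```

```text
time_s: 6.15
tool_pos: [0.5318, 0.111, 0.2163]
orientation: [-0.01, 0.945, 0.032, 0.325]
force: [-4.1, -17.6, 3.3]
width: 0.0195
t 6.15 tcp case mm [-33.4 107.4 216.3] F case [ -5.32 -17.26   3.27] F tool [-2.18 17.28 -5.8 ] w 19.48 q [-0.04  0.17  1.96  0.17  0.36  1.32]
n-coord 190.99 u 106.91 y 107.35
```

```bash
python3 -m jog '[[1,0,0.004,0,0,0,0],[1,0,0,0.0012,0,0,0],[1,0,-0.002,0,0,0,0],[1,0,-0.002,0,0,0,0],[1,0,0,0,0,0,0]]' 30; python3 s.py;  python3 -m jog '[[1,0,0.004,0,0,0,0],[1,0,0,0.0012,0,0,0],[1,0,-0.002,0,0,0,0],[1,0,-0.002,0,0,0,0],[1,0,0,0,0,0,0]]' 30; python3 s.py
```

```text
time_s: 6.65
tool_pos: [0.5324, 0.1114, 0.2152]
orientation: [-0.01, 0.945, 0.032, 0.325]
force: [-5.2, -18.2, 2.8]
width: 0.0195
t 6.65 tcp case mm [-32.7 107.7 215.2] F case [ -6.42 -17.85   2.78] F tool [-3.35 17.86 -6.1 ] w 19.47 q [-0.04  0.17  1.96  0.18  0.36  1.32]
n-coord 189.75 u 106.84 y 107.71
time_s: 7.15
tool_pos: [0.5327, 0.1131, 0.214]
orientation: [-0.011, 0.945, 0.033, 0.325]
force: [-2.5, -2.4, 2.4]
width: 0.0194
t 7.15 tcp case mm [-32.3 109.4 214. ] F case [-2.65 -2.23  2.43] F tool [-0.6   2.22 -3.55] w 19.42 q [-0.03  0.17  1.96  0.18  0.36  1.32]
n-coord 188.52 u 106.31 y 109.39
```

```bash
python3 -m jog '[[1,0,-0.001,0.0007,0,0,0],[1,0,-0.003,0,0,0,0],[1,0,-0.003,0,0,0,0],[1,0,-0.003,0,0,0,0],[1,0,0,0,0,0,0]]' 30; python3 s.py
```

```text
time_s: 7.65
tool_pos: [0.5323, 0.1233, 0.2136]
orientation: [-0.011, 0.945, 0.033, 0.325]
force: [-5.4, -0.4, 3.5]
width: 0.0193
t 7.65 tcp case mm [-32.  119.6 213.6] F case [-5.43 -0.04  3.51] F tool [-2.13  0.03 -6.1 ] w 19.29 q [-0.01  0.18  1.95  0.14  0.35  1.38]
n-coord 188.04 u 106.35 y 119.63
```

```bash
python3 -m jog '[[1,-0.0005,-0.003,0,0,0,0],[1,0,-0.003,0,0,0,0],[1,0,-0.003,0,0,0,0],[1,0,-0.002,0,0,0,0],[1,0,-0.002,0,0,0,0],[1,0,-0.001,0,0,0,0],[1,0,0,0,0,0,0]]' 30; python3 s.py
python3 - <<'E'
from g import *
import cv2
for c,(x0,y0,x1,y1),f in(('top',(180,180,330,300),4),('side',(270,150,400,310),3.6)):
  d=bot.snapshot(c); cv2.imwrite(f'pics/{c}6.png',cv2.convertScaleAbs(cv2.resize(d['img'][y0:y1,x0:x1,::-1],None,fx=f,fy=f,interpolation=cv2.INTER_CUBIC),alpha=1.5))
E
```

```text
time_s: 8.35
tool_pos: [0.5313, 0.1354, 0.2132]
orientation: [-0.01, 0.945, 0.032, 0.325]
force: [-5.0, -17.7, 3.1]
width: 0.0195
t 8.35 tcp case mm [-32.2 131.8 213.2] F case [ -6.19 -17.37   3.06] F tool [-3.01 17.38 -6.19] w 19.52 q [0.03 0.19 1.94 0.07 0.35 1.47]
n-coord 187.81 u 105.99 y 131.79
```

View pics/top6.png

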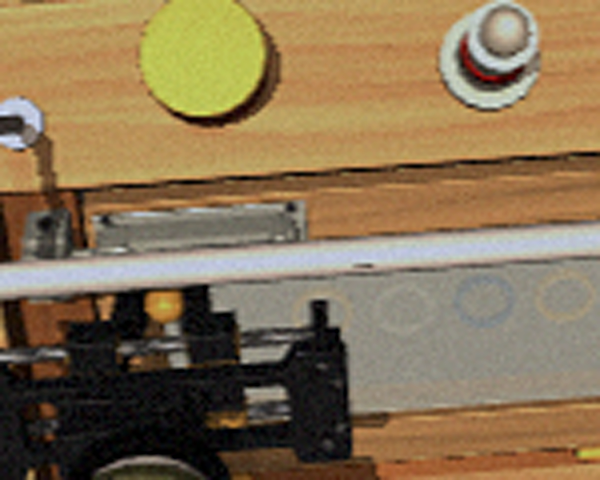

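View pics/side6.png

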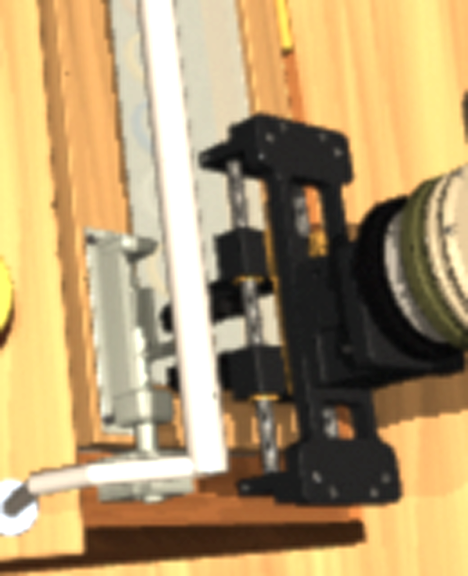

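Run:
```python
from g import *
k0=1.17;pr=ball(.03,k0,0)
for k in(1.05,.9,.75,.6,.45,.3,.15,0):
    b=ball(.03,k,0); d=b-pr; print(k,'dx',round(d@u*1e3,1),'dz',round(-d@n*1e3,1)); pr=b
```

```text
1.05 dx -4.8 dz 0.3
0.9 dx -5.9 dz 1.1
0.75 dx -5.7 dz 2.0
0.6 dx -5.3 dz 2.8
0.45 dx -4.8 dz 3.6
0.3 dx -4.2 dz 4.3
0.15 dx -3.5 dz 4.8
0 dx -2.8 dz 5.3
```

```bash
python3 -m jog '[[1,-0.0048,0.001,0.0003,0,0,0],[1,-0.0059,0,0.0011,0,0,0],[1,-0.0057,0,0.002,0,0,0],[1,-0.0053,0,0.0028,0,0,0],[1,0,0,0,0,0,0]]' 25; python3 s.py
python3 - <<'E'
from g import *
import cv2
for c,(x0,y0,x1,y1),f in(('top',(180,180,330,300),4),):
  d=bot.snapshot(c); cv2.imwrite(f'pics/{c}7.png',cv2.convertScaleAbs(cv2.resize(d['img'][y0:y1,x0:x1,::-1],None,fx=f,fy=f,interpolation=cv2.INTER_CUBIC),alpha=1.5))
E
```

```text
time_s: 8.95
tool_pos: [0.5193, 0.1342, 0.1955]
orientation: [-0.011, 0.945, 0.032, 0.327]
force: [9.2, -7.5, -2.0]
width: 0.0189
t 8.95 tcp case mm [-44.2 131.4 195.5] F case [ 8.67 -8.11 -1.98] F tool [5.6  8.1  6.92] w 18.91 q [0.02 0.19 2.   0.1  0.29 1.44]
n-coord 181.33 u 85.6 y 131.37
```

View pics/top7.png

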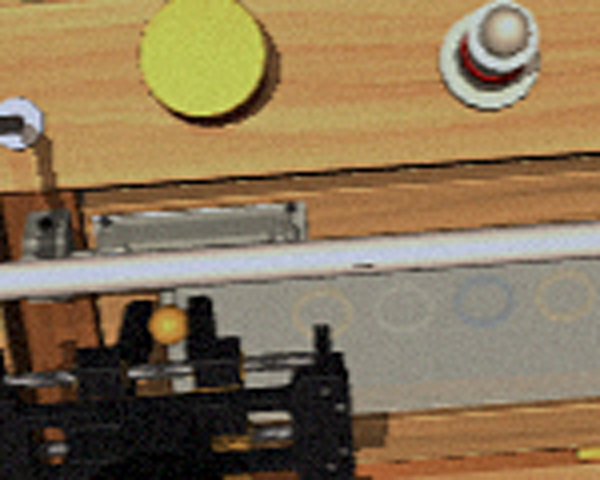

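```bash
python3 -m jog '[[1,0.0005,0,0.002,0,0,0],[1,-0.0046,0,0.0036,0,0,0],[1,-0.004,0,0.0043,0,0,0],[1,0,0,0,0,0,0]]' 25; python3 s.py; python3 -m jog '[[1,-0.0034,0,0.0048,0,0,0],[1,-0.0027,0,0.0053,0,0,0],[1,0,0,0,0,0,0]]' 25; python3 s.py
```

```text
time_s: 9.4
tool_pos: [0.5182, 0.1341, 0.1821]
orientation: [-0.011, 0.945, 0.032, 0.325]
force: [1.2, -10.3, 0.9]
width: 0.02
t 9.4 tcp case mm [-45.3 131.4 182.1] F case [  0.48 -10.33   0.88] F tool [ 0.92 10.33 -0.39] w 19.99 q [0.02 0.21 2.01 0.11 0.26 1.43]
n-coord 171.4 u 76.47 y 131.4
time_s: 9.7
tool_pos: [0.5202, 0.1343, 0.1711]
orientation: [-0.011, 0.945, 0.032, 0.326]
force: [-0.4, -10.6, 4.9]
width: 0.0195
t 9.7 tcp case mm [-43.4 131.4 171.1] F case [ -1.09 -10.55   4.91] F tool [ 2.18 10.55 -4.53] w 19.51 q [0.02 0.24 2.02 0.12 0.22 1.41]
n-coord 161.55 u 71.22 y 131.39
```

```bash
python3 -m jog '[[1,-0.0005,0.001,0.002,0,0,0],[1,0,0.0005,0.001,0,0,0],[1,0,0,0,0,0,0]]' 25; python3 s.py
python3 - <<'E'
from g import *
import cv2
for c,(x0,y0,x1,y1),f in(('top',(180,180,330,300),4),('side',(270,150,400,310),3.6)):
  d=bot.snapshot(c); cv2.imwrite(f'pics/{c}8.png',cv2.convertScaleAbs(cv2.resize(d['img'][y0:y1,x0:x1,::-1],None,fx=f,fy=f,interpolation=cv2.INTER_CUBIC),alpha=1.5))
for k in(0,.25,.5,.75):print(k,proj('top',W(ball(.03,k,p[3]+.045)),p[10:13],p[13:16]).round(1))
E
```

```text
time_s: 10.0
tool_pos: [0.5218, 0.1338, 0.1696]
orientation: [-0.011, 0.944, 0.033, 0.327]
force: [-4.2, -1.2, 11.4]
width: 0.0196
t 10.0 tcp case mm [-41.7 130.8 169.6] F case [-4.27 -0.95 11.43] F tool [  3.72   0.95 -11.62] w 19.58 q [0.02 0.24 2.02 0.14 0.22 1.4 ]
n-coord 159.35 u 71.57 y 130.84
0 [[222.8 261.5]]
0.25 [[222.4 262.1]]
0.5 [[222.  261.5]]
0.75 [[221.4 259.8]]
```

View pics/top8.png

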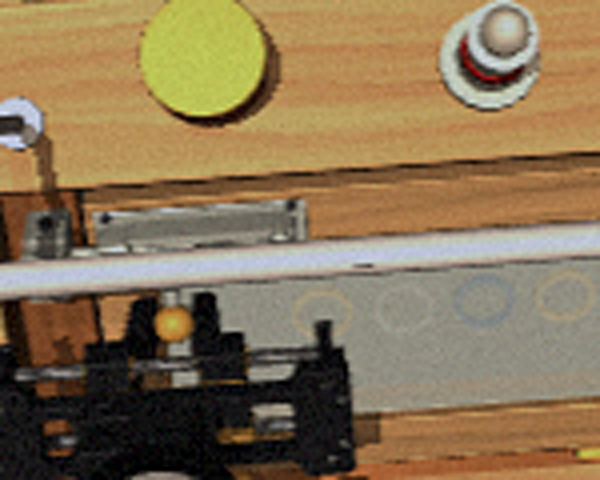

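View pics/side8.png

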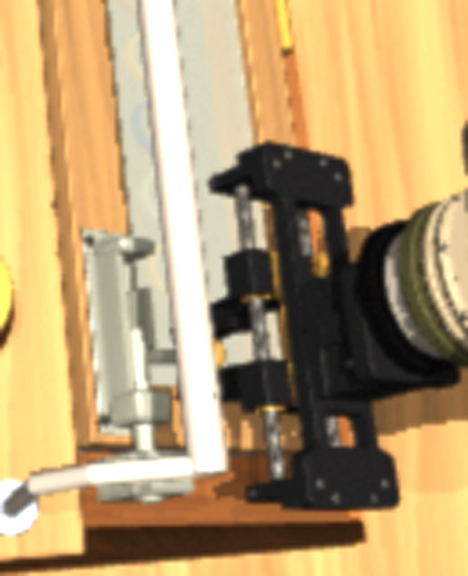

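```bash
python3 -m jog '[[1,0,0,-0.0015,0,0,0],[0.8,0,0,0,0,0,0],[0.6,0,0,0,0,0,0],[0.4,0,0,0,0,0,0],[0.4,0,0,0,0,0,0],[0.4,0,0,0,0,0,0]]' 25; python3 s.py
python3 - <<'E'
from g import *
import cv2
for c,(x0,y0,x1,y1),f in(('top',(180,180,330,300),4),):
  d=bot.snapshot(c); cv2.imwrite(f'pics/{c}9.png',cv2.convertScaleAbs(cv2.resize(d['img'][y0:y1,x0:x1,::-1],None,fx=f,fy=f,interpolation=cv2.INTER_CUBIC),alpha=1.5))
E
```

```text
time_s: 10.7
tool_pos: [0.5194, 0.1336, 0.1686]
orientation: [-0.011, 0.945, 0.033, 0.324]
force: [-0.3, -0.1, 0.6]
width: 0.0494
t 10.7 tcp case mm [-44.2 130.8 168.6] F case [-0.26 -0.06  0.6 ] F tool [ 0.16  0.06 -0.63] w 49.36 q [0.02 0.24 2.02 0.14 0.22 1.4 ]
n-coord 160.1 u 69.05 y 130.77
```

View pics/top9.png

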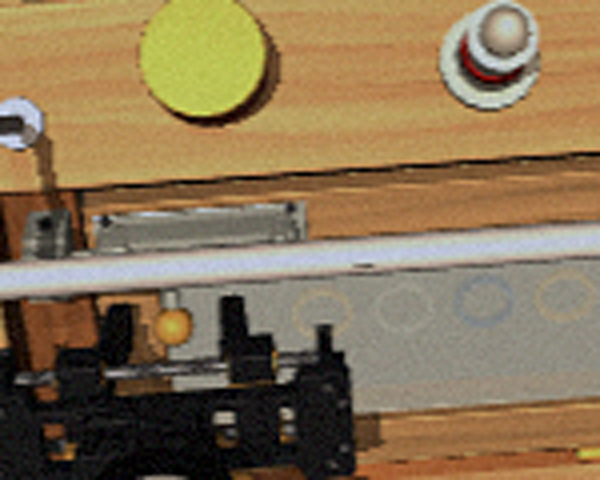

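The ball stays at (174,326) in the zoomed picture with the jaws open and no force reading. I'll back straight out along the slope's normal.

```bash
python3 -m jog '[[0.4,0,0,-0.008,0,0,0],[0.4,0,0,-0.015,0,0,0],[0.4,0,0,-0.03,0,0,0],[0.4,0,0,-0.04,0,0,0],[0.4,-0.005,0,-0.045,0,0,0],[0.4,-0.01,0,-0.045,0,0,0],[0.4,-0.01,0,-0.03,0,0,0],[0.4,0,0,0,0,0,0]]' 25; python3 s.py
python3 - <<'E'
from g import *
import cv2, ov
for c in('top','side'):
  d=bot.snapshot(c); cv2.imwrite(f'pics/{c}10r.png',d['img'][:,:,::-1])
cv2.imwrite('pics/t10n.png',cv2.resize(cv2.convertScaleAbs(cv2.imread('pics/top10r.png')[180:300,165:315],alpha=1.6),None,fx=4,fy=4,interpolation=cv2.INTER_CUBIC))
ov.ov('side','pics/side10r.png','pics/so10.png',270,170,400,310,4,flap=.03,knob=0,y=p[3]+.045)
ov.ov('top','pics/top10r.png','pics/to10.png',165,180,315,300,4,flap=.03,knob=0,y=p[3]+.045,gain=1.6)
E
```

```text
time_s: 11.55
tool_pos: [0.3676, 0.1232, 0.3246]
orientation: [-0.011, 0.944, 0.033, 0.328]
force: [0.2, -0.3, 0.0]
width: 0.0529
t 11.55 tcp case mm [-196.4  130.8  324.6] F case [ 0.18 -0.27  0.01] F tool [0.14 0.27 0.11] w 52.91 q [-0.01 -0.36  2.12  0.08  0.72  1.45]
n-coord 376.79 u 45.24 y 130.81
```

View pics/so10.png

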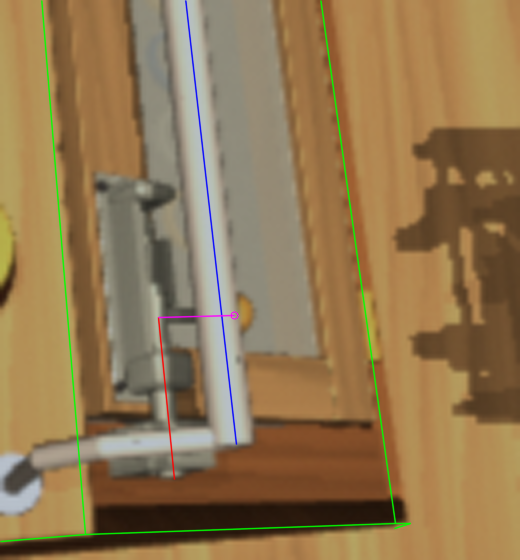

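View pics/to10.png

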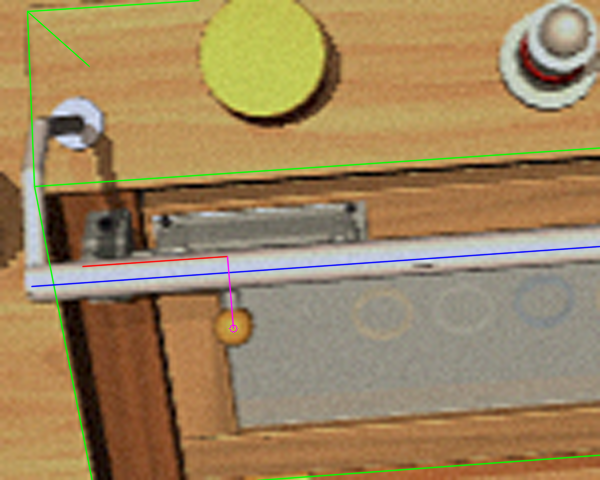

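View pics/t10n.png

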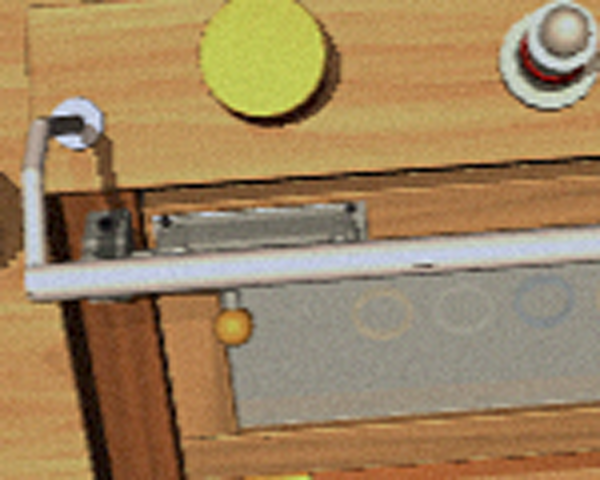

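Run:
```python
from workcell import bot
print(bot.sign_off()); s=bot.get_state(); print(s['time_s'],s['force'])
```

```text
the job is handed in; nothing more can be done
None
the job is handed in; nothing more can be done
```

The case is locked as far as my checks can tell, and I handed the job in at about 11.6 s; the sign-off gave no verdict.

**What I did:** I came in tilted 38 degrees, pinched the brass ball and swung the knob up out of its rest notch. I then slid the bolt until it met the keeper. The first two tries, about 1 mm apart in depth, were blocked at about 17 N. It entered on the third, about 1 mm deeper again. I slid it home, turned the knob down, opened the fingers and backed straight out.

**Last checks:**
- **Bolt:** It hit its end stop at about 44.7 mm of travel. The last top picture, with the ball about 0.5 pixel off the 45 mm prediction, puts it near 44 mm. The limit is 42 mm.
- **Knob:** I felt a firm stop of about 11 N at the bottom. In both final pictures the ball sits within about 1 mm of where a fully turned-down knob should be, and it stayed there after release. The pictures alone could not rule out a small remaining angle.
- **Flap:** I estimated it at roughly 0.03 rad from hand positions; I did not measure it directly.
- **Surroundings:** The light bar was not touched as far as forces and pictures show. The candle tin and lighthouse look unmoved in the final pictures. The tumbler was never approached, and I did not measure it again.
- **Hand:** It ended clear of everything, with the force reading near zero.

**What disagreed:** With the ball pinched, the fingers measured 19 to 20 mm apart instead of 22 mm, and the pressed depth came out about 4.5 mm off my model. I read both as the ball sitting off-centre in the pads, and neither caused a slip.

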